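# Back the jug's loose cap off to the thread start and screw it home

## Robot

A 6-joint arm with a two-finger parallel gripper is mounted at the origin on a cart in front of the work surface, level with it; the furniture and walls round the work are solid. World frame = base frame: x ahead of the robot, y to its left, z up, the work surface at z = 0. Lengths are in mm, angles in rad, forces in N, time in s.
With the tool pointing down it reaches from about 300 to 775 mm from the base axis. Payload 14.6 kg.
Tool frame: the origin (TCP) lies on the centre line of the jaws, within the pads' length; the fingertips stand 19 mm ahead of it and the grasp point (between the pads) is the TCP (bot.tip_reach is the distance from the TCP to the fingertips, in mm); y points along the fingers, x is the direction in which the jaws open and shut, and the axes are right-handed (so a half turn about y gives the same grasp; the last joint's range is limited). The gripper opens to 85 mm and grips with 20 to 120 N. Pads are 22 mm wide; open, the fingers measure 114 mm over their backs; the gripper's body (76 mm by 85 mm) begins 54 mm behind the grasp point. The pads swing forward as they close: fully open they stand 13 mm farther back than shut.
Start: joints at [-1.192, 0.3, 1.521, -0, 1.321, -0.067], TCP at [237.141, -496.24, 250.281] pointing down, gripper open.
Joint ranges: [-3.03, 3.03], [-0.79, 2.21], [0.23, 2.52], [-1.04, 4.18], [0, 3.07], [-2.55, 2.55]. Speed limits (rad/s): [2.22, 2.22, 2.57, 3.14, 3.14, 3.14].

## Interface

Orientations are given as a unit quaternion [w, x, y, z].
In Python, from rig import bot gives the robot as it stands. Calls block until the motion is done:
- bot.move_to(position, orientation): joint-space move of the TCP to a pose.
- bot.servo_line(position, attitude=None, speed=150, until_force=None): straight line of the TCP; attitude=None keeps the orientation; speed is the mean speed in mm/s. With until_force (N) it stops when the force on the tool has changed by that much, and returns True; else False.
- bot.move_joints(angles): joint-space move.
- bot.move_gripper(opening, grip_force=None): finger opening in mm; grip_force is the grip in N (None keeps the last); returns when the fingers have stopped.
- bot.dwell(seconds).
- bot.ik(position, orientation): joint angles nearest the present ones, or None.
- bot.read_state(): the state.
- bot.read_camera(name): name is "scene" or "side" or "wrist"; returns a dict with "image" (384x512x3 uint8, blue, green, red), "depth" (384x512 float32, mm along the optical axis (not along the pixel's ray), 0 where there is no reading), "fovy" (degrees; the focal length in pixels is half the picture's height over the tangent of half this angle, whatever the lens; pixels are square), "cx", "cy" (the principal point, pixels), "eye" and "attitude" of the camera in the world; the wrist camera has in their place "mount" (4x4, takes a point from camera to tool coordinates, whose origin is the TCP and whose axes are the tool frame's). Camera axes: x right, y down, z forward; pixel columns grow to the right and rows downward; lengths in mm; the calibration is good to about 2 mm. The wrist camera is an equidistant fisheye: a pixel r from the principal point sees the ray r / f radians off the axis. A picture is of the moment at which its call begins: read the wrist's pose just before it.
A pose or a line that the arm cannot do raises bot.MotionError and nothing moves.
- bot.finish_job(): hands the job in, once; it reports no verdict.
The state is a dict: "clock": time; "joint_positions": joint angles; "qvel": joint speeds; "effort": joint torques, N m; "ee_pos": TCP position; "tool_rot": TCP orientation; "ft_force": force on the tool from outside, world axes, zero at the start; "moment": the same for the moment, N m; "grip_width": finger opening in mm.
Only numpy, scipy, OpenCV 4.12 (cv2) and the standard library are available. Lean on these libraries where they do the work, as an engineer would, in place of code of your own. Each camera call takes 0.05 s, during which the arm holds its last target. There are 200 camera calls.

## Task

The cap of the slant-necked jug has only been dropped loosely onto its neck and is not in the thread. Grip it and turn it back, anticlockwise, until it drops into the start of the thread; then screw it straight in, clockwise, until it is fully home and snug, and let go. Leave the things lying around alone.

Things in the scene. Friction and masses are not known exactly. Their poses are not given: they have to be found in the camera images.
- cap_center (a point): Ribbed round grey screw cap, 54 mm across, 26 mm high, about 35 g, loose. The point is on its axis, half-way up (13 mm above the skirt's lower edge); z points out of its top, x towards its index rib. Inside are three lugs 120 degrees apart, one right under the rib, 9 mm below this point. At first it sits about 1 to 2 mm above the rim, in line with the neck.
- neck (a point): Middle of the rim of the jug's mouth. z points out along the neck, which leans 30 degrees from vertical towards the jug's front; x points straight uphill, to the jug's back. Neck 38 mm wide, 40 mm long from rim to the slanted shoulder, which is square to it; no part of the jug rises above the shoulder. Right-hand three-start thread, 21 mm a turn; one start lies on +x, the others 120 degrees from it.
- cap_rib (a point): Outer end of the index rib, a raised bar 19 x 4 x 2 mm on the cap's top: 25 mm from the axis, 13.5 mm above cap_center. At first the lugs rest on the threads and the rib is 43 to 69 degrees clockwise (looking at the top) of the neck's +x. Turned back, the cap rides up 0.6 mm per 10 degrees; with the rib about 10 degrees past +x the lugs leave the thread ends and the cap drops 6 mm.
- jug: White oblong jug, 90 mm deep, 104 mm wide, 141 mm high without its neck, fixed in a plywood holder (112 x 126 x 26 mm) screwed to the table. Origin on the table under its middle, x to its back. After the drop the cap has 2 mm axial play. Home: cap's roof on the rim, cap_center 9 mm below the rim; it is snug, and stops turning, with the rib about 155 degrees clockwise of the neck's +x.
- marker_teal: Marker pen, 15 x 134 x 15 mm, lying on the paper to the left of the jug; origin under its middle. Leave alone.
- piece_black_tan: Tan strip with two small tiles glued on, 16 x 40 x 10 mm, lying behind the jug, to its left; origin under its middle. Leave alone.

How it is judged (in metres and radians):
On the way:
1. the cap, turned back anticlockwise past the thread start, has dropped into it, square on the neck (y of cap_rib in the frame of neck above 0 m and x of cap_rib in the frame of neck above 0 m and z of cap_center in the frame of neck below 0.0025 m and angle between the z axis of cap_center and the z axis of neck, either way round below 0.09 rad), for 0.1 s.
At the end, for the whole second after the job is handed in: the cap is down to within 1.5 mm of home, turned at least 125 degrees clockwise past the thread start, in line with the neck to within 3 degrees, and at rest (z of cap_center in the frame of neck below -0.0075 m and x of cap_rib in the frame of neck below -0.0145 m and angle between the z axis of cap_center and the z axis of neck, either way round below 0.05 rad and linear speed of cap below 0.02 m/s); the robot touches nothing.
It fails at once if the marker or the tan strip is shifted by more than 3 cm (distance of any of marker_teal, piece_black_tan from where it was at the start of the episode above 0.03 m).
It fails at once if the cap is forced into the thread crooked, over 9 degrees out of line with the neck (angle between the z axis of cap_center and the z axis of neck, either way round above 0.157 rad and z of cap_center in the frame of neck below 0 m).
It also fails if it takes over 58 s, if anything falls off the work surface, if the arm or the gripper's body presses on something with over 40 N, if the wrist force passes 120 N, or if a joint passes its speed limit or range.

## Working session

There is one attempt and no reset: what is moved stays moved. The work goes in short steps, each a Python script; the robot and the scene stay as the last script left them, time stands still between calls to the robot, and variables do not carry over. Pictures are saved under pics/ and viewed, about 8 in all and at most 12, crops included, and the job is handed in when it is done.

```bash
mkdir -p pics; ls; cat > h.py <<'E'
import numpy as np, cv2
from scipy.spatial.transform import Rotation as R
from rig import bot
def q2R(q): return R.from_quat([q[1],q[2],q[3],q[0]])
def Rq(r): x=r.as_quat(); return [x[3],x[0],x[1],x[2]]
def grab(n):
    s=bot.read_state(); c=bot.read_camera(n); c['st']=s
    np.save(f'pics/{n}_last.npy',c,allow_pickle=True); return c
def rays(c,u,v):
    u=np.asarray(u,float);v=np.asarray(v,float)
    f=c['image'].shape[0]/2/np.tan(np.radians(c['fovy'])/2)
    a=(u-c['cx'])/f;b=(v-c['cy'])/f
    if 'mount' in c:
        r=np.hypot(a,b)+1e-12; k=np.tan(r)/r; a,b=a*k,b*k
    return np.stack([a,b,np.ones_like(a)],-1)
def pose(c):
    if 'mount' in c:
        s=c['st'];M=np.array(c['mount']);Rt=q2R(s['tool_rot']).as_matrix()
        return Rt@M[:3,:3], Rt@M[:3,3]+np.array(s['ee_pos'])
    return q2R(c['attitude']).as_matrix(), np.array(c['eye'])
def cloud(c):
    h,w=c['depth'].shape; u,v=np.meshgrid(np.arange(w),np.arange(h))
    A,t=pose(c); return (rays(c,u,v)*c['depth'][...,None])@A.T+t
def proj(c,p):
    A,t=pose(c); q=(np.asarray(p)-t)@A; f=c['image'].shape[0]/2/np.tan(np.radians(c['fovy'])/2)
    a=q[...,:2]/q[...,2:]
    if 'mount' in c:
        r=np.linalg.norm(a,axis=-1,keepdims=True)+1e-12; a=a*np.arctan(r)/r
    return a*f+np.array([c['cx'],c['cy']])
E
python3 - <<'E'
from h import *
ims=[]
for n in("scene","side","wrist"):
    c=grab(n); ims.append(c['image']); print(n,c['fovy'],c['cx'],c['cy'],c.get('eye'))
cv2.imwrite('pics/a.png',cv2.resize(np.hstack(ims[:2]),(800,300),interpolation=cv2.INTER_AREA)); print(bot.read_state())
E
```

```text
pics
scene 50.89656427285094 260.95092513845486 189.9289712944331 [215.05369613 838.16470093 513.13132508]
side 49.518438123592446 252.94113976472602 192.26721047450346 [277.8526367  832.68293723 607.23260956]
wrist 65.70646984690485 255.53822796503133 189.99735109310677 None
{'clock': 0.15, 'joint_positions': array([-1.19160548e+00,  3.00332524e-01,  1.52144919e+00,  5.27566501e-05,
        1.32072483e+00, -6.65793620e-02]), 'qvel': array([-0.00150696, -0.00129196, -0.00265475, -0.00206587, -0.00041495,
        0.0001716 ]), 'effort': array([ 7.75508306e-04, -5.43667781e+01, -3.61887681e+01, -5.67154507e-05,
        3.18890707e-03,  7.76622159e-06]), 'ee_pos': array([ 237.08889451, -496.08600005,  249.85312941]), 'tool_rot': array([ 0.59835623, -0.59794677,  0.37736424, -0.376863  ]), 'ft_force': array([-0.0838548 , -0.4540483 , -0.46214381]), 'moment': array([-0.0777912 ,  0.03172438,  0.00644949]), 'grip_width': 85.59595989726674}
```

View pics/a.png

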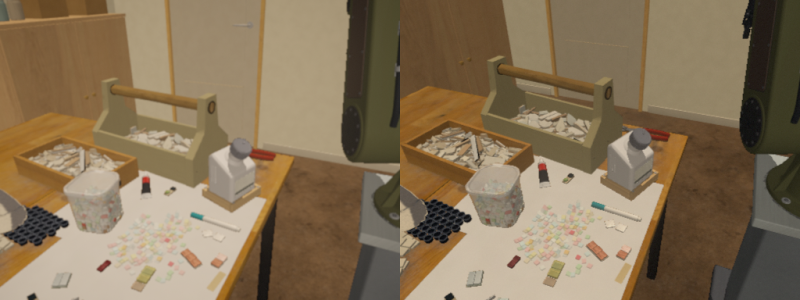

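```bash
python3 - <<'E'
from h import *
o=[]
for n,(u,v) in (("scene",(307,187)),("side",(305,175))):
    c=np.load(f'pics/{n}_last.npy',allow_pickle=True).item(); P=cloud(c)
    o.append(cv2.resize(c['image'][v-35:v+90,u-60:u+60],None,fx=3.3,fy=3.3,interpolation=cv2.INTER_CUBIC))
    for d in((0,0),(0,40),(-20,40),(20,40),(0,50),(0,75)): print(n,d,P[v+d[1],u+d[0]].round(1))
cv2.imwrite('pics/b.png',np.hstack(o))
E
```

```text
scene (0, 0) [454.  158.1 167.5]
scene (0, 40) [447.3 169.7  83.9]
scene (-20, 40) [480.9 194.5  89.4]
scene (20, 40) [449.   17.9  -1. ]
scene (0, 50) [447.1 168.2  59.1]
scene (0, 75) [439.6 184.7   9.5]
side (0, 0) [458.5 160.1 169.1]
side (0, 40) [449.1 174.8  83.4]
side (-20, 40) [485.7 193.7  86.5]
side (20, 40) [432.   55.4   2.2]
side (0, 50) [448.1 172.9  56. ]
side (0, 75) [4.406e+02 1.868e+02 3.000e-01]
```

View pics/b.png

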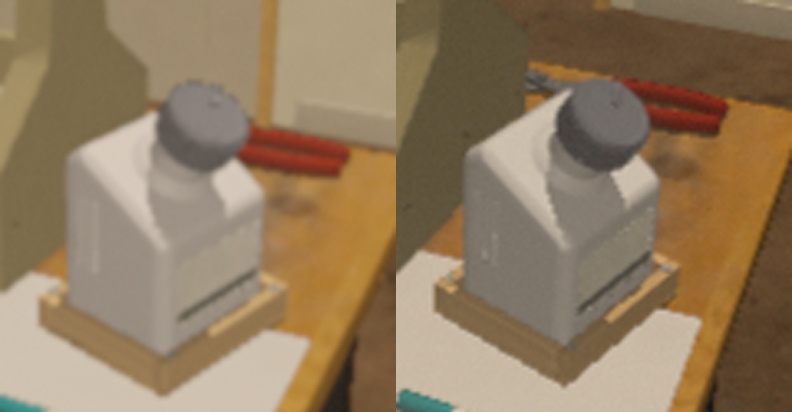

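```bash
python3 - <<'E'
from h import *
c=np.load('pics/wrist_last.npy',allow_pickle=True).item(); print(np.array(c['mount']).round(3)); print(q2R(c['st']['tool_rot']).as_matrix().round(2))
d=np.array([.4,.3,-.866]);d/=np.linalg.norm(d)
x=np.cross(d,[0,0,1]);x/=np.linalg.norm(x)
cap=np.array([460,145,165.])
for sgn in(1,-1):
  for a in(-60,-30,0,30,60):
    r=R.from_rotvec(np.radians(a)*d)*R.from_matrix(np.stack([sgn*x,d,np.cross(sgn*x,d)],1))
    for L in(0,150):
        j=bot.ik(cap-L*d,Rq(r)); print(sgn,a,L,None if j is None else np.round(j,2))
# environment around the cap
s=np.load('pics/side_last.npy',allow_pickle=True).item();P=cloud(s).reshape(-1,3)
m=(np.hypot(P[:,0]-460,P[:,1]-145)<260)&(P[:,2]>100)&(np.hypot(P[:,0]-460,P[:,1]-145)>70)
Q=P[m];print(len(Q),np.percentile(Q,[1,50,99],axis=0).round(0))
Q=Q[np.argsort(np.hypot(Q[:,0]-460,Q[:,1]-145))][:200:20];print(Q.round(0))
E
```

```text
[[ 1.00000e+00  1.00000e-03  0.00000e+00 -6.39000e-01]
 [ 0.00000e+00 -2.94000e-01  9.56000e-01 -1.24125e+02]
 [ 1.00000e-03 -9.56000e-01 -2.94000e-01  7.59990e+01]
 [ 0.00000e+00  0.00000e+00  0.00000e+00  1.00000e+00]]
[[ 0.43 -0.    0.9 ]
 [-0.9   0.    0.43]
 [-0.   -1.    0.  ]]
1 -60 0 [ 0.11  0.07  2.1   0.49  0.57 -0.37]
1 -60 150 [-0.01 -0.28  2.07  0.38  0.96 -0.29]
1 -30 0 [0.11 0.07 2.1  0.49 0.57 0.15]
1 -30 150 [-0.01 -0.28  2.07  0.38  0.96  0.23]
1 0 0 [0.11 0.07 2.1  0.49 0.57 0.68]
1 0 150 [-0.01 -0.28  2.07  0.38  0.96  0.75]
1 30 0 [0.11 0.07 2.1  0.49 0.57 1.2 ]
1 30 150 [-0.01 -0.28  2.07  0.38  0.96  1.28]
1 60 0 [0.11 0.07 2.1  0.49 0.57 1.72]
1 60 150 [-0.01 -0.28  2.07  0.38  0.96  1.8 ]
-1 -60 0 None
-1 -60 150 None
-1 -30 0 None
-1 -30 150 None
-1 0 0 [ 0.11  0.07  2.1   0.49  0.57 -2.47]
-1 0 150 [-0.01 -0.28  2.07  0.38  0.96 -2.39]
-1 30 0 [ 0.11  0.07  2.1   0.49  0.57 -1.94]
-1 30 150 [-0.01 -0.28  2.07  0.38  0.96 -1.86]
-1 60 0 [ 0.11  0.07  2.1   0.49  0.57 -1.42]
-1 60 150 [-0.01 -0.28  2.07  0.38  0.96 -1.34]
8219 [[203.  -7. 102.]
 [233.  65. 271.]
 [689. 174. 476.]]
[[525. 171. 138.]
 [520. 184. 101.]
 [529. 173. 132.]
 [529. 177. 106.]
 [532. 177. 111.]
 [534. 177. 118.]
 [592. 118. 129.]
 [592. 114. 114.]
 [592. 113. 118.]
 [597. 148. 102.]]
```

```bash
python3 - <<'E'
from h import *
d=np.array([.4,.3,-.866]);d/=np.linalg.norm(d)
x=np.cross(d,[0,0,1]);x/=np.linalg.norm(x)
cap=np.array([460,145,165.])
r=R.from_rotvec(np.radians(-43)*d)*R.from_matrix(np.stack([x,d,np.cross(x,d)],1))
bot.move_to(list(cap-140*d),Rq(r)); bot.dwell(.3)
c=grab('wrist'); print(bot.read_state()['ee_pos'],bot.read_state()['clock'],bot.read_state()['ft_force'])
P=cloud(c); np.save('pics/P.npy',P)
cv2.imwrite('pics/c.png',cv2.resize(c['image'],(800,600),interpolation=cv2.INTER_CUBIC))
E
```

```text
[404.06927792 102.87751005 286.22128836] 2.725 [0.22459213 0.51553176 0.38232288]
```

View pics/c.png

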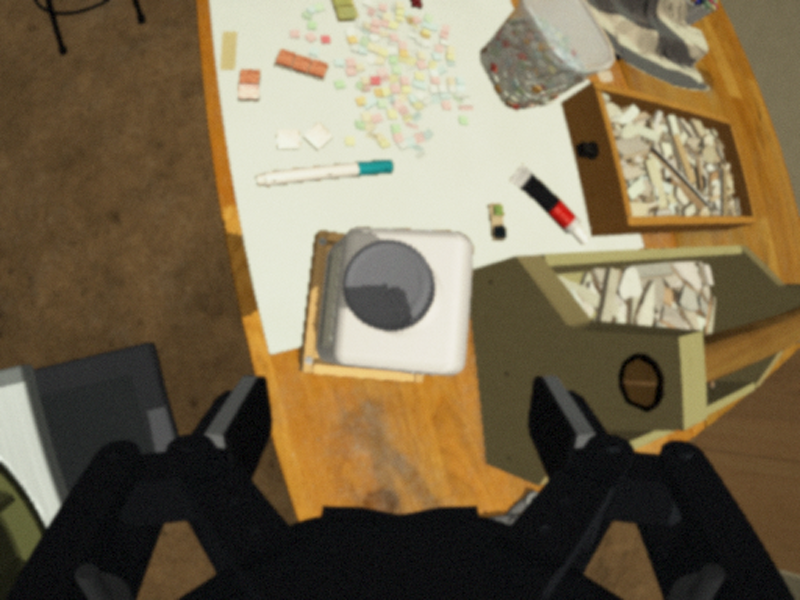

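```bash
python3 - <<'E'
from h import *
c=np.load('pics/wrist_last.npy',allow_pickle=True).item(); P=cloud(c); D=c['depth']; I=c['image']
def plane(m):
    Q=P[m&(D>0)]
    for _ in range(5):
        o=np.median(Q,0) if _==0 else Q.mean(0); n=np.linalg.svd(Q-Q.mean(0),full_matrices=False)[2][2]; n*=np.sign(n[2]); e=(Q-Q.mean(0))@n
        Q=Q[abs(e)<max(1.5,2*e.std()*.8)]
    return Q.mean(0),n,e.std(),len(Q)
def disk(u,v,r):
    m=np.zeros(D.shape,np.uint8); cv2.circle(m,(int(u),int(v)),r,1,-1); return m>0
top=plane(disk(248,182,22)); print('top',top)
m=np.zeros(D.shape,np.uint8); cv2.fillPoly(m,[np.array([[282,152],[298,152],[294,232],[225,232],[228,215],[275,215],[284,195]])],1)
sh=plane((m>0)&(I.min(2)>150)); print('shoulder',sh)
for n in(top[1],sh[1]): print('tilt',np.degrees(np.arccos(n[2])),'az',np.degrees(np.arctan2(-n[1],-n[0])))
print('marker',P[int(172/1.5625),int(325/1.5625)],'table',P[int(450/1.56),int(350/1.56)])
# toolbox extents near
o=top[0]
for uv in((480,270),(520,262),(475,300),(690,400),(690,340),(530,480)): print(uv,P[int(uv[1]/1.5625),int(uv[0]/1.5625)].round())
# depth-based cap mask: within 4mm of top plane
e=abs((P-top[0])@top[1]); k=((e<3)&(np.linalg.norm(P-top[0],axis=2)<40)).astype(np.uint8)
Q=P[k>0]; ax=np.cross(top[1],[0,0,1]);ax/=np.linalg.norm(ax);ay=np.cross(top[1],ax)
q=(Q-top[0])@np.stack([ax,ay],1); (cc,rad)=cv2.minEnclosingCircle(q.astype(np.float32)); print('disc',cc,rad,top[0]+cc[0]*ax+cc[1]*ay,len(Q))
cr=I[140:230,200:300]; g=cv2.resize(cr,(800,720)[::1],interpolation=cv2.INTER_CUBIC)[:600]
g=cv2.convertScaleAbs(g,alpha=2.2,beta=-60)
cv2.imwrite('pics/d.png',g)
E
```

```text
top (array([452.45217636, 149.40265953, 168.83912901]), array([-0.48627469,  0.17577251,  0.85594448]), np.float64(0.6198096729304611), 1394)
shoulder (array([484.77464054, 119.67650605, 129.65895538]), array([-0.460816  ,  0.16493631,  0.87203477]), np.float64(0.6772909805927143), 1689)
tilt 31.13576629493525 az -19.873277567327087
tilt 29.30403971487972 az -19.693419469522855
marker [472.67665286 272.2203173   14.98480924] table [438.04617647  13.00847803   0.58171484]
(480, 270) [596. 151.  35.]
(520, 262) [596. 148. 101.]
(475, 300) [594. 122.  16.]
(690, 400) [590.  40. 255.]
(690, 340) [599.  75. 254.]
(530, 480) [573. -47.  83.]
disc (0.74516761302948, 1.7438397407531738) 26.791828155517578 [451.30175029 150.6108561  167.93744573] 2461
```

View pics/d.png

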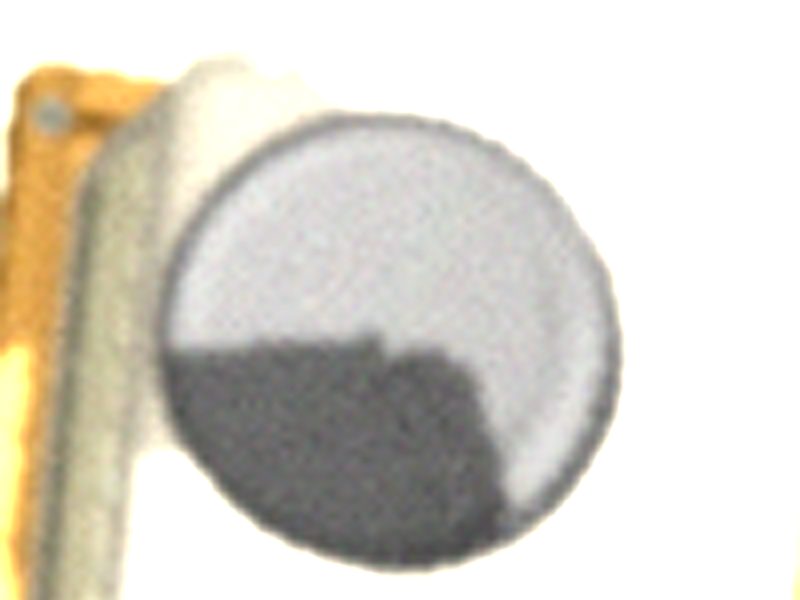

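```bash
cat >> h.py <<'E'
az=np.radians(19.8); N=np.array([-.5*np.cos(az),.5*np.sin(az),np.sqrt(.75)]); NX=np.array([np.sqrt(.75)*np.cos(az),-np.sqrt(.75)*np.sin(az),.5]); NY=np.cross(N,NX)
def rot(phi):
    "tool x at angle phi (deg, ccw seen from above cap) from NX, tool y along -N"
    x=np.cos(np.radians(phi))*NX+np.sin(np.radians(phi))*NY
    return R.from_matrix(np.stack([x,-N,np.cross(x,-N)],1))
E
python3 - <<'E'
from h import *
T=np.array([452,150,168.5])
for phi in range(-180,180,30):
    j=bot.ik(list(T+110*N),Rq(rot(phi))); print(phi,None if j is None else np.round(j,2))
C=[];ims=[]
js={phi:bot.ik(list(T+110*N),Rq(rot(phi))) for phi in range(-180,180,10)}
js={p:j for p,j in js.items() if j is not None}
ps=sorted(js,key=lambda p:js[p][5]); z=min(ps,key=lambda p:abs(js[p][5]))
lo=min(ps,key=lambda p:abs(js[p][5]+1.57)); hi=min(ps,key=lambda p:abs(js[p][5]-1.57)); print('phis',z,lo,hi)
for p in(lo,hi):
    bot.move_to(list(T+110*N),Rq(rot(p))); bot.dwell(.25); c=grab('wrist'); np.save(f'pics/w{p}.npy',c,allow_pickle=True)
    P=cloud(c); e=(P-T)@N; lat=np.stack([(P-T)@NX,(P-T)@NY],-1)
    m=(abs(e)<5)&(np.linalg.norm(lat,axis=2)<34)&(c['depth']>0)
    print(p,'top h',np.median(e[m&(np.linalg.norm(lat,axis=2)<22)]))
    A=np.c_[lat[m],np.ones(m.sum())]; print('slope',np.degrees(np.linalg.lstsq(A,e[m],rcond=None)[0][:2]))
    h=cv2.convexHull(lat[m].astype(np.float32)); M=cv2.moments(h); print('centre',M['m10']/M['m00'],M['m01']/M['m00'],'r',np.sqrt(M['m00']/np.pi))
    # rectified top view, 8 px/mm, right=NX, up=NY
    g=np.arange(400); X,Y=np.meshgrid((g-200)/6.5,-(g-200)/6.5); uv=proj(c,T+X[...,None]*NX+Y[...,None]*NY).astype(np.float32)
    ims.append(cv2.remap(c['image'],uv[...,0],uv[...,1],cv2.INTER_CUBIC))
k=np.hstack(ims); k=np.clip(255*(k/255.)**.55*1.15,0,255).astype(np.uint8); cv2.imwrite('pics/e.png',k); print(bot.read_state()['clock'])
E
```

```text
-180 [ 0.51 -0.12  2.02 -0.49  0.94 -2.05]
-150 None
-120 None
-90 None
-60 [ 0.51 -0.12  2.02 -0.49  0.94  2.13]
-30 [ 0.51 -0.12  2.02 -0.49  0.94  1.61]
0 [ 0.51 -0.12  2.02 -0.49  0.94  1.09]
30 [ 0.51 -0.12  2.02 -0.49  0.94  0.56]
60 [ 0.51 -0.12  2.02 -0.49  0.94  0.04]
90 [ 0.51 -0.12  2.02 -0.49  0.94 -0.48]
120 [ 0.51 -0.12  2.02 -0.49  0.94 -1.01]
150 [ 0.51 -0.12  2.02 -0.49  0.94 -1.53]
phis 60 150 -30
150 top h 0.06616482430052092
slope [0.77424696 0.47525932]
centre -0.9820620203389546 0.09315371641826842 r 26.557589128141338
-30 top h -0.1046577410819798
slope [ 0.49501331 -0.0236812 ]
centre -0.772204020809153 0.5631621361024765 r 26.526070086916885
7.3417
```

View pics/e.png

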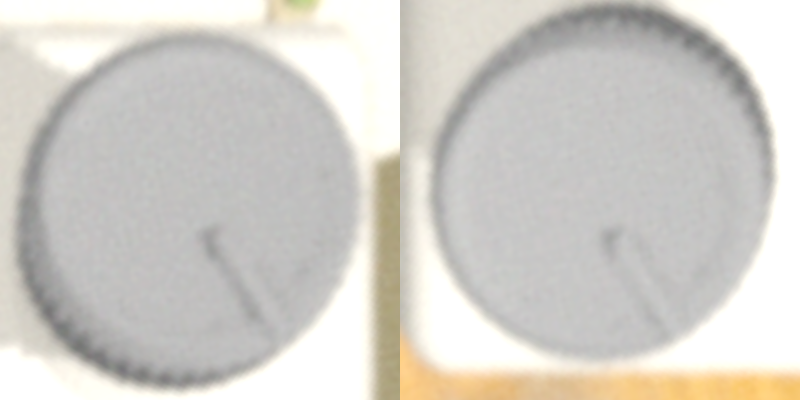

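```bash
cat >> h.py <<'E'
CC=np.array([452,150,168.5])-.88*NX+.33*NY-13*N
def go(z,phi,speed=40,lat=(0,0),uf=None):
    "TCP to cap-start-centre + z*N, jaw angle phi"
    return bot.servo_line(list(CC+z*N+lat[0]*NX+lat[1]*NY),Rq(rot(phi)),speed=speed,until_force=uf)
def rep(t):
    s=bot.read_state(); f=np.array(s['ft_force']); m=np.array(s['moment']); p=np.array(s['ee_pos'])-CC
    B=np.stack([NX,NY,N],1); x=q2R(s['tool_rot']).as_matrix()[:,0]
    print(t,'t%.1f'%s['clock'],'F',(f@B).round(1),'M',(m@B).round(2),'p',(p@B).round(2),'phi %.1f'%np.degrees(np.arctan2(x@NY,x@NX)),'w%.1f'%s['grip_width'],flush=True)
E
python3 - <<'E'
from h import *
bot.move_to(list(CC+70*N),Rq(rot(60))); rep('above')
go(3,60,80); rep('at')
bot.move_gripper(50,40); bot.dwell(.2); rep('closed')
E
```

```text
above t8.7 F [ 0.  -1.7 -0.8] M [-0.04  0.21 -0.05] p [5.000e-02 4.000e-02 7.009e+01] phi 59.9 w85.2
at t9.7 F [-0.3 -0.3  1.4] M [ 0.07  0.26 -0.02] p [0.19 0.13 3.33] phi 60.0 w84.8
closed t10.3 F [-0.3 -0.1  6.2] M [-0.03  0.31 -0.09] p [0.27 0.24 3.38] phi 60.0 w53.1
```

```bash
python3 - <<'E'
from h import *
bot.move_gripper(50,60)
for k in range(1,5):
    dphi=20*k; go(3+min(.06*dphi,4.2)+.2,60+dphi,4); rep(k)
go(-4,140,15,uf=15); bot.dwell(.15); rep('drop')
E
```

```text
1 t11.0 F [-0.5 -1.3  8.1] M [-0.15  0.33  0.02] p [0.19 0.1  4.73] phi 80.0 w52.4
2 t11.5 F [-1.8 -0.6  7.5] M [-0.23  0.47  0.05] p [0.11 0.06 5.91] phi 100.0 w52.2
3 t12.0 F [-0.3 -2.1  5.9] M [-0.27  0.24 -0.02] p [ 0.07 -0.01  6.9 ] phi 119.8 w52.5
4 t12.5 F [ 0.3 -0.8 -1.7] M [-0.1   0.03  0.06] p [0.01 0.02 7.31] phi 139.7 w52.4
drop t13.2 F [-0.1 -1.5 11.4] M [-0.4   0.24  0.05] p [ 0.16 -0.05  1.15] phi 140.0 w52.2
```

```bash
python3 - <<'E'
from h import *
z=1.3;phi=140
go(.9,135,3);bot.dwell(.15);rep('r+16'); z=.9;phi=135
while phi>-20:
    phi-=15; z-=15*21/360.; go(z,phi,4); s=bot.read_state(); rep('')
    f=np.array(s['ft_force'])@N
    if abs(f)>35 or abs(np.array(s['moment'])@N)>1: break
    z+=np.clip((f-8)*.03,-.4,.6)
E
```

```text
r+16 t13.6 F [ 1.9 -3.3  7.3] M [-0.68 -0.18 -0.08] p [0.39 0.07 1.04] phi 135.0 w52.6
 t14.0 F [ 1.  -2.7  7. ] M [-0.54 -0.13 -0.13] p [0.36 0.1  0.12] phi 119.9 w52.4
 t14.4 F [ 1.3 -2.3  7.1] M [-0.5  -0.06 -0.07] p [ 0.32  0.15 -0.78] phi 104.9 w52.6
 t14.8 F [ 2.  -2.   7.4] M [-0.42  0.01 -0.1 ] p [ 0.29  0.17 -1.67] phi 89.9 w52.3
 t15.2 F [ 0.  -2.7  5.7] M [-0.39  0.07 -0.13] p [ 0.2   0.17 -2.63] phi 74.9 w52.6
 t15.6 F [ 0.1 -1.7  0.3] M [-0.36  0.06 -0.06] p [-0.17 -0.13 -3.83] phi 60.2 w52.4
 t16.1 F [ 0.7 -1.6 -1.3] M [-0.25  0.15 -0.04] p [-0.16 -0.1  -4.84] phi 45.3 w52.0
 t16.5 F [-0.  -1.6 -0.5] M [-0.22  0.17  0.03] p [-0.07 -0.03 -5.9 ] phi 30.3 w52.3
 t16.9 F [ 0.6 -0.3  5.7] M [-0.    0.31 -0.  ] p [ 0.21  0.24 -6.69] phi 15.2 w52.5
 t17.3 F [-1.  -3.1 23.2] M [-0.49  0.72 -0.23] p [ 0.88  0.61 -6.81] phi 0.1 w52.4
 t17.7 F [ 0.1 -6.4 31.9] M [-0.71  0.64 -0.34] p [ 1.23  0.66 -6.85] phi -14.9 w52.4
 t18.1 F [ 0.2 -8.3 37.1] M [-0.96  0.65 -0.38] p [ 1.47  0.65 -6.88] phi -29.9 w52.1
```

```bash
python3 - <<'E'
from h import *
go(-6.6,-30,10);bot.dwell(.1);rep('relax')
for phi in range(-34,-61,-4):
    go(-6.7,phi,4);rep('')
    if abs(np.array(bot.read_state()['moment'])@N)>1.5: break
E
```

```text
relax t18.6 F [3.2 0.5 1.4] M [-0.13 -0.24  0.07] p [ 0.14  0.07 -6.63] phi -29.9 w52.5
 t18.9 F [ 2.9 -1.7  4.5] M [-0.21 -0.27 -0.12] p [ 0.1  -0.   -6.66] phi -33.9 w52.4
 t19.1 F [ 4.3 -2.1  2.3] M [-0.19 -0.25 -0.12] p [ 0.05 -0.05 -6.69] phi -37.8 w52.8
 t19.4 F [ 4.5 -2.   0.7] M [-0.09 -0.24 -0.22] p [ 0.06 -0.01 -6.7 ] phi -41.8 w52.5
 t19.6 F [ 6.5 -1.7  0.1] M [-0.   -0.55 -0.25] p [ 0.11  0.01 -6.7 ] phi -45.8 w52.4
 t19.9 F [ 5.9 -0.1  0.5] M [-0.09 -0.54 -0.23] p [ 0.14  0.03 -6.71] phi -49.8 w52.3
 t20.1 F [ 5.2 -0.5  0.9] M [-0.12 -0.58 -0.06] p [ 0.16  0.07 -6.65] phi -53.8 w52.2
 t20.4 F [ 5.7 -2.8  0.5] M [-0.34 -0.66 -0.04] p [ 0.05 -0.07 -6.64] phi -57.8 w52.3
```

```bash
cat >> h.py <<'E'
def look(phi,fn,T=None):
    T=CC+13*N if T is None else T
    bot.move_to(list(CC+115*N),Rq(rot(phi))); bot.dwell(.25); c=grab('wrist'); P=cloud(c); ims=[]
    e=(P-T)@N; lat=np.stack([(P-T)@NX,(P-T)@NY],-1); r=np.linalg.norm(lat,axis=2)
    h=np.median(e[(r<18)&(c['depth']>0)]); m=(abs(e-h)<5)&(r<32)&(c['depth']>0); m2=(abs(e-h)<4)&(r<22)
    A=np.c_[lat[m2],np.ones(m2.sum())]; hu=cv2.convexHull(lat[m].astype(np.float32)); M=cv2.moments(hu)
    print('top h %.2f'%h,'slope',np.degrees(np.linalg.lstsq(A,e[m2],rcond=None)[0][:2]).round(2),'centre',round(M['m10']/M['m00'],2),round(M['m01']/M['m00'],2),'r',np.sqrt(M['m00']/np.pi).round(1))
    g=np.arange(500); X,Y=np.meshgrid((g-250)/8,-(g-250)/8); uv=proj(c,T+h*N+X[...,None]*NX+Y[...,None]*NY).astype(np.float32)
    k=cv2.remap(c['image'],uv[...,0],uv[...,1],cv2.INTER_CUBIC); k=np.clip(255*(k/255.)**.55*1.15,0,255).astype(np.uint8); cv2.imwrite(fn,k)
E
python3 - <<'E'
from h import *
bot.move_gripper(85); rep('open'); go(60,-58,120); look(-30,'pics/f.png'); rep('')
E
```

```text
open t20.8 F [ 0.2 -0.6  0.3] M [-0.02  0.24 -0.02] p [-0.25 -0.03 -6.79] phi -58.0 w84.8
top h 165.23 slope [ 7.54 13.3 ] centre 6.98 13.08 r 12.0
 t22.4 F [ 0.8 -0.4  0.9] M [ 0.02  0.25 -0.  ] p [ -0.18  -0.14 114.46] phi -30.0 w84.8
```

View pics/f.png

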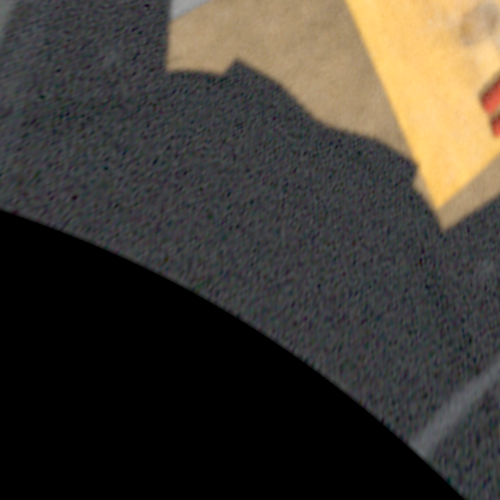

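My height estimate picked up gripper pixels, so this crop shows only the gripper. I'll rework the same saved image.

```bash
sed -i 's/h=np.median(e\[(r<18)/h=np.median(e[(abs(e+5)<18)\&(r<18)/; s/    bot.move_to(list(CC+115\*N),Rq(rot(phi))); bot.dwell(.25); c=grab(.wrist.); P/    if phi is not None: bot.move_to(list(CC+115*N),Rq(rot(phi))); bot.dwell(.25); grab("wrist")\n    c=np.load("pics\/wrist_last.npy",allow_pickle=True).item(); P/' h.py
python3 -c "
from h import *
look(None,'pics/g.png')"
```

```text
top h -10.79 slope [-0.39  0.19] centre 0.47 1.01 r 26.5
```

View pics/g.png

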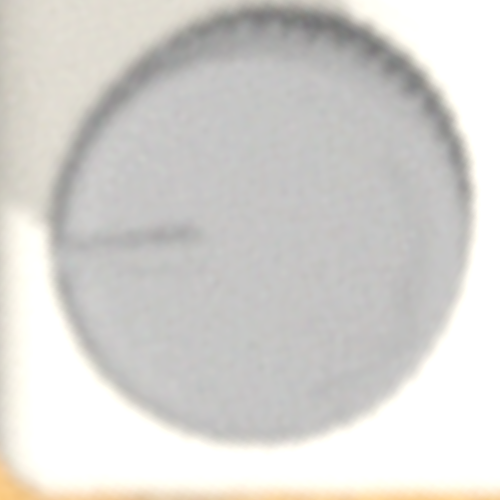

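The rib now points to about −176° (dark line at y≈240, x 60–195). The cap is square and 10.8 mm lower, and its height above the shoulder puts cap_center at about −9.7 mm, which is home. I never felt a clear stop, so I'll re-grip and check that it's snug.

```bash
python3 - <<'E'
from h import *
L=(.2,.6)
bot.move_to(list(CC+60*N),Rq(rot(60))); go(-7,60,100,L); bot.move_gripper(50,80); bot.dwell(.2); rep('grip')
for phi in (57,54,51,48):
    go(-7,phi,4,L); bot.dwell(.15); rep('')
    if abs(np.array(bot.read_state()['moment'])@N)>.8: break
E
```

```text
grip t25.2 F [-2.1 -3.4 15.6] M [-0.7   0.9  -0.04] p [ 0.44  0.7  -6.18] phi 60.0 w52.5
 t25.6 F [-1.2 -3.9 15.8] M [-0.75  0.55 -0.05] p [ 0.67  0.71 -6.15] phi 57.0 w52.2
 t26.0 F [-0.  -3.8 14.1] M [-0.78  0.43  0.01] p [ 0.82  0.74 -6.13] phi 54.0 w51.8
 t26.4 F [ 1.6 -3.4 12. ] M [-0.76  0.37  0.02] p [ 0.88  0.73 -6.14] phi 51.0 w52.1
 t26.8 F [ 0.9 -3.2 13.8] M [-0.76  0.31  0.01] p [ 0.91  0.74 -6.13] phi 48.0 w52.1
```

```bash
python3 - <<'E'
from h import *
L=(.2,.6)
print(go(-6.2,48,10,L)); bot.dwell(.15); rep('relaxed')
print(go(-2.2,48,6,L,12)); rep('pull')
T=CC+2*N
c=grab('wrist'); uv=proj(c,T).astype(int); print(uv)
I=c['image'][max(0,uv[1]-80):uv[1]+80,max(0,uv[0]-100):uv[0]+100]; cv2.imwrite('pics/i.png',np.clip(255*(cv2.resize(I,None,fx=3.5,fy=3.5,interpolation=cv2.INTER_CUBIC)/255.)**.6,0,255).astype(np.uint8))
E
```

```text
False
relaxed t27.2 F [-0.3 -0.8  4.4] M [-0.12  0.35 -0.04] p [ 0.27  0.68 -6.06] phi 48.0 w52.1
False
pull t28.0 F [-0.3  0.8 -1.4] M [0.01 0.33 0.08] p [ 0.18  0.59 -2.22] phi 48.0 w52.0
[252 269]
```

View pics/i.png

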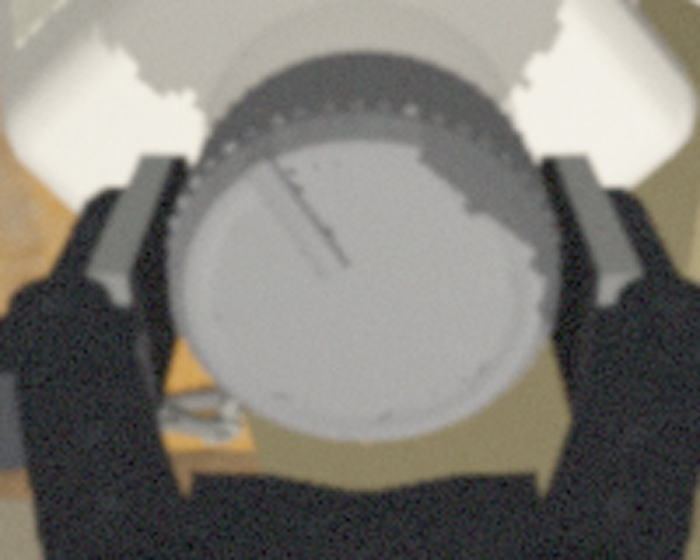

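```bash
python3 - <<'E'
from h import *
look(None,'pics/j.png')
c=np.load('pics/wrist_last.npy',allow_pickle=True).item()
# jug reference: shoulder plane height along N
P=cloud(c);e=(P-CC)@N;lat=np.stack([(P-CC)@NX,(P-CC)@NY],-1);r=np.linalg.norm(lat,axis=2)
m=(c['image'].min(2)>110)&(e<-25)&(e>-60)&(r<65)&(r>32); print('shoulder h',np.median(e[m]),m.sum())
for p in(150,-30):
    c=np.load(f'pics/w{p}.npy',allow_pickle=True).item(); P=cloud(c);e=(P-CC)@N;r=np.linalg.norm((P-CC)-e[...,None]*N,axis=2)
    m=(c['image'].min(2)>110)&(e<-25)&(e>-60)&(r<65)&(r>32); print('before: shoulder h',np.median(e[m]),m.sum())
E
```

```text
top h -6.57 slope [-0.05  0.54] centre 0.1 1.32 r 27.7
shoulder h -41.65587349929403 11008
before: shoulder h -41.73205468455681 4865
before: shoulder h -41.89795114304444 4610
```

Depth shows the cap lifted 4.2 mm freely with the tool. The torque peaked at rib −161 to −169° and then vanished. So while pressing on the roof I turned it past the snug point, and the lugs ran off the lower thread ends. I'll press it back to home depth, turn it back to about −148°, then check with a pull.

```bash
python3 - <<'E'
from h import *
L=(.0,.3)
go(-7.6,48,15,L); bot.dwell(.1); rep('rib-188')
for phi in range(54,91,6):
    go(-7.6,phi,4,L); rep('rib%d'%(phi-236))
    if abs(np.array(bot.read_state()['moment'])@N)>1.2: break
go(-6.3,phi,15,L); bot.dwell(.1); rep('relaxed')
print(go(-3.5,phi,6,L,12)); rep('pull')
E
```

```text
rib-188 t28.6 F [-9.6 -6.4 40.3] M [-1.32  2.03  0.  ] p [ 0.2   0.47 -6.32] phi 48.0 w52.0
rib-182 t28.9 F [-7.  -3.8 36.2] M [-1.03  1.57  0.12] p [ 0.62  0.8  -6.26] phi 54.0 w52.2
rib-176 t29.2 F [-6.7 -4.5 36.6] M [-1.16  1.56  0.14] p [ 0.56  0.72 -6.28] phi 60.0 w52.0
rib-170 t29.4 F [-5.9 -4.9 37.3] M [-1.29  1.55  0.14] p [ 0.54  0.7  -6.29] phi 66.0 w51.8
rib-164 t29.7 F [-5.8 -5.4 37.2] M [-1.38  1.5   0.28] p [ 0.5  0.6 -6.3] phi 72.0 w52.0
rib-158 t29.9 F [-6.7 -6.5 38.3] M [-1.53  1.45  0.18] p [ 0.44  0.51 -6.3 ] phi 78.0 w52.2
rib-152 t30.2 F [-7.1 -6.6 39.1] M [-1.64  1.42  0.1 ] p [ 0.41  0.45 -6.31] phi 84.0 w52.0
rib-146 t30.5 F [-7.5 -7.3 38.4] M [-1.81  1.46  0.09] p [ 0.41  0.35 -6.31] phi 90.0 w52.1
relaxed t30.8 F [-1.4 -3.5 13.5] M [-0.78  0.51 -0.  ] p [ 0.16  0.24 -6.13] phi 90.0 w51.7
True
pull t31.1 F [0.6 0.4 1.6] M [-0.04  0.09  0.08] p [-0.1  0.1 -6. ] phi 90.0 w52.1
```

```bash
python3 - <<'E'
from h import *
L=(0,.3)
print(go(-3.8,90,6,L,14)); rep('pull')
E
```

```text
True
pull t31.3 F [ 1.6  1.  -4.4] M [ 0.25 -0.24  0.01] p [-0.34  0.05 -5.51] phi 90.0 w51.4
```

The pull is now resisted after 0.6 mm, which is right for a lug under the thread at −146°. Next I'll snug it gently with no downward push, stopping at about −156°.

```bash
python3 - <<'E'
from h import *
L=(0,.2)
go(-6.0,90,10,L); bot.dwell(.1); rep('neutral')
for phi in (87,84,82,80):
    go(-6.05,phi,3,L); bot.dwell(.1); rep('rib%d'%(phi-236))
    if np.array(bot.read_state()['moment'])@N<-.4: break
print(go(-4.5,phi,6,L,14)); rep('pull'); go(-6.1,phi,10,L); bot.dwell(.1); rep('rest')
E
```

```text
neutral t31.7 F [-1.3 -0.8  4.1] M [-0.23  0.46 -0.01] p [-0.16  0.13 -6.02] phi 90.0 w51.8
rib-149 t32.0 F [ 0.1 -0.7  3.9] M [-0.22  0.28 -0.03] p [ 0.06  0.24 -6.01] phi 87.1 w51.7
rib-152 t32.4 F [0.7 0.6 4.1] M [-0.16  0.04 -0.02] p [ 0.12  0.27 -6.01] phi 84.1 w52.0
rib-154 t32.7 F [ 3.  -1.   2.5] M [-0.19 -0.15  0.02] p [ 0.11  0.26 -6.01] phi 82.1 w52.2
rib-156 t33.1 F [4.  0.1 2.2] M [-0.19 -0.34  0.05] p [ 0.13  0.27 -6.01] phi 80.1 w51.9
True
pull t33.3 F [ 2.9  1.1 -2.5] M [ 0.16 -0.21 -0.02] p [ 0.01  0.23 -5.96] phi 80.1 w51.7
rest t33.6 F [3.  0.1 3.5] M [-0.15 -0.12 -0.  ] p [ 0.02  0.24 -6.03] phi 80.0 w51.9
```

```bash
python3 - <<'E'
from h import *
L=(0,.2)
for phi in (78.5,77,75.5):
    go(-6.05,phi,3,L); bot.dwell(.15); rep('rib%.1f'%(phi-236))
    if np.array(bot.read_state()['moment'])@N<-.15: break
print(go(-4.8,phi,6,L,14)); rep('pull'); go(-6.05,phi,10,L); bot.dwell(.1)
bot.move_gripper(85); rep('open'); go(60,phi,120); look(-30,'pics/k.png'); rep('')
E
```

```text
rib-157.5 t34.0 F [ 4.2 -0.3  2.6] M [-0.06 -0.34  0.1 ] p [ 0.04  0.22 -6.04] phi 78.5 w51.7
rib-159.0 t34.4 F [5.  0.4 1.2] M [ 0.04 -0.43  0.04] p [ 0.05  0.24 -6.05] phi 77.0 w52.0
rib-160.5 t34.8 F [6.9 1.6 0.1] M [ 0.14 -0.51  0.06] p [ 0.06  0.28 -6.03] phi 75.5 w51.9
True
pull t35.0 F [ 3.6  1.6 -3.4] M [ 0.26 -0.19  0.03] p [-0.04  0.27 -5.98] phi 75.5 w51.6
open t35.8 F [0.9 0.8 0.2] M [ 0.03  0.24 -0.05] p [-0.2   0.09 -6.12] phi 75.5 w85.5
top h -10.69 slope [-0.37  0.47] centre 1.31 1.52 r 26.5
 t38.4 F [-0.6 -0.8  0.4] M [ 0.    0.23 -0.  ] p [0.0000e+00 1.0000e-02 1.1497e+02] phi -30.0 w85.3
```

View pics/k.png

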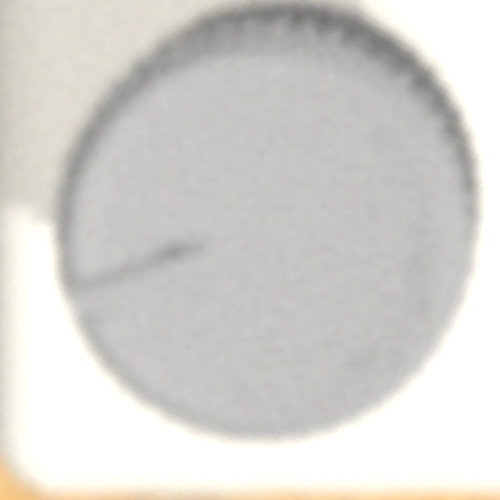

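The rib's edge runs (200,245)→(80,287), so the rib is at about −161°. The cap is square, with its top at −10.7 mm, which puts cap_center at about −8.9 mm, at home. The gripper is clear, so I'm handing in.

```bash
python3 -c "
from rig import bot
bot.finish_job(); print(bot.read_state()['clock'])"
```

```text
the job is handed in; nothing more can be done
the job is handed in; nothing more can be done
```

The cap is screwed home on the jug and released, and I handed the job in at about 38 s. It did not go in cleanly the first time.

**What I did:** I gripped the cap with the rib at about −59°, turned it back to about +20°, and it dropped 6.2 mm into the thread. I then screwed it clockwise. On that pass I pressed too hard and turned past snug, to about −177° and then −188° while testing. The lugs ran off the lower thread ends, and a pull test lifted the cap 4 mm freely.

**How I fixed it:** I pressed it back down (up to about 40 N on the wrist) and turned it back to about −146°. There the pull was resisted, so the lugs were under the thread again. I then tightened gently to about −160° and let go.

**Last checks:**
- **Height:** cap_center is about 8.9 mm below the rim, so it is home.
- **Angle:** the rib is at about −161° in the final image.
- **Alignment:** the cap's top is within about 0.6° of square to the neck.
- **Pull test:** a light pull met resistance after less than 0.1 mm.
- **Surroundings:** the arm stands about 115 mm clear of the cap. It did not go near the marker or the tan strip.

**Where the checks disagree:** I never felt a clear rise in turning torque at the end, with under 0.1 N m measured. Snugness therefore rests on the pull test, the height and the angle, and the final angle is about 5° past the nominal 155°.

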